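# Run down the locking collar of a screw prop with a tommy bar

### The job

Lock the screw prop: take the bar from its rest and use it as a lever in the side holes of the collar, moving it from one hole to another at least once, to turn the collar clockwise (seen from above) until it is screwed fully down on the housing. Turn the collar with the bar only and stop gently when it is home, without straining it; then draw the bar out and lay it back in both forks of its rest, and leave the other things on the bench where they are.

Things in the scene. Friction and masses are not known exactly. Their poses are not given: they have to be found in the camera images.
- collar_hub (a point): point on the axis of the prop's collar at the height of its six side holes; turns and rises with the collar. z up; +x points out through the middle of one hole, the others follow every 60 degrees. It is 77 mm above the bench when the collar is home
- collar_ring: the collar: plain steel six-sided nut round the prop's post, 38 mm high, 80 mm across flats, 92 across corners. In the middle of each flat is a round hole of 17 mm diameter, 19 mm above the underside; the holes are level, point at the axis and let a bar in up to the post, 16 mm from the axis. Origin on the axis at the underside, z up, x out through one hole
- prop: the screw prop, a grey jack fixed upright on the bench; origin at the centre of its underside, z up. Round foot 55 mm in radius, 14 mm high at 40 mm from the axis; round housing, its flat top (38 mm radius) at 58 mm; a threaded post of 32 mm diameter above it; a fixed V saddle, 52 mm across, at 150 to 175 mm
- collar (a joint): turn of the collar in rad: 0 when fully down on the housing, more when unscrewed (counter-clockwise from above); starts at 1.75 to 2.3. The collar rises 2.5 mm per rad, so the gap under it shows how far it has to go. It turns stiffly (about 0.25 N m), stays where it is left and stops firmly at 0
- bar_mid (a point): middle of the steel bar: a plain straight round bar, 12 mm diameter, 200 mm long with round ends, about 0.16 kg; x runs along the bar (either end serves). It starts lying in the rest, this point 46 mm above the bench
- bar: the same bar, origin at its middle, x along it
- rest_seat (a point): where the middle of the bar's axis lies when it is in its rest, 46 mm above the bench; x runs along the bar, z up
- bar_rest: the bar's rest, fixed to the bench; origin at the centre of its underside, x along the bar. Dark steel foot plate 150 x 50 x 8 mm with two upright forks at 60 mm to either side along x, each 8 mm thick and 34 mm wide, whose prongs open upwards to 60 mm height. The bar is lifted out and laid in from above and lies on the fork bottoms, 40 mm above the bench
- flange_1: bystander: plain metal weld ring, 66 mm across, 6 mm thick, loose
- collet_body: bystander: small turned metal fitting, 47 mm long, 12 mm thick, loose
- bolt_dish: bystander: small round metal dish, 73 mm across, 18 mm high, loose
- tape_measure: bystander: tape measure, 75 mm long, 64 mm high, loose
Things that resemble listed ones, but are neither listed nor needed, are in the scene too. Of the things that look like the bar, the larger one is meant.

How it is judged:
By the outcome, as a careful person would: the job done as asked, in the order asked, and still so for the second after the job is handed in, with the robot touching nothing.
It also fails if it takes over 64 s, if anything falls off the work surface, if the arm or the gripper's body presses on something with over 40 N, if the wrist force passes 120 N, or if a joint passes its speed limit or range.

### The arm

A 6-joint arm with a two-finger parallel gripper is mounted at the origin on the work surface; the furniture and walls round the work are solid. World frame = base frame: x ahead of the robot, y to its left, z up, the work surface at z = 0. Lengths are in mm, angles in rad, forces in N, time in s.
With the tool pointing down it reaches from about 325 to 875 mm from the base axis. Payload 4.4 kg.
Tool frame: the origin (TCP) lies on the centre line of the jaws, within the pads' length; the fingertips stand ahead of it and the grasp point (between the pads) lies 6 mm ahead of it (ctrl.tcp_to_tips is the z of the fingertips in the tool frame, in mm); z points along the fingers, y is the line along which they close (so a half turn about z gives the same grasp; the last joint's range is limited). The gripper opens to 85 mm and grips with 20 to 120 N. Pads are 22 mm wide; open, the fingers measure 114 mm over their backs; the gripper's body (76 mm by 85 mm) begins 54 mm behind the grasp point. The pads swing forward as they close: fully open they stand 13 mm farther back than shut.
Start: joints at [-0.15, 0.207, 1.542, -0, 1.393, -0.15], TCP at [575.002, -0.012, 256.282] pointing down, gripper open.
Joint ranges: [-2.73, 2.73], [-0.86, 2.22], [0.23, 2.46], [-1.11, 4.25], [0.08, 2.63], [-2.82, 2.82]. Speed limits (rad/s): [2.79, 2.79, 3.14, 3.14, 3.14, 3.14].

### API

Orientations are given as a 3x3 rotation matrix whose columns are the frame's x, y, z axes.
In Python, from plant import ctrl, sensors, optics gives the robot as it stands. Calls block until the motion is done:
- ctrl.move_ptp(position, orientation): joint-space move of the TCP to a pose.
- ctrl.move_l(position, rot=None, vel=150, threshold=None): straight line of the TCP; rot=None keeps the orientation; vel is the mean speed in mm/s. With threshold (N) it stops when the force on the tool has changed by that much, and returns True; else False.
- ctrl.set_joints(angles): joint-space move.
- ctrl.gripper_to(opening, force=None): finger opening in mm; force is the grip in N (None keeps the last); returns when the fingers have stopped.
- ctrl.hold(seconds).
- ctrl.solve_ik(position, orientation): joint angles nearest the present ones, or None.
- sensors.read_state(): the state.
- optics.grab_frame(name): name is "scene" or "side" or "wrist"; returns (picture, depth): 420x560x3 uint8, red, green, blue; 420x560 float32, mm along the optical axis (not along the pixel's ray), 0 where there is no reading.
- optics.camera_params(name): a dict with "mtx" (3x3 intrinsics, pixels), "R" (3x3) and "t" (3): a world point X has camera coordinates R X + t; the wrist camera has in their place "T_tool_cam" (4x4, takes a point from camera to tool coordinates, whose origin is the TCP and whose axes are the flange's). Camera axes: x right, y down, z forward; pixel columns grow to the right and rows downward; lengths in mm; the calibration is good to about 2 mm. The wrist camera is an equidistant fisheye: a pixel r from the principal point sees the ray r / f radians off the axis. A picture is of the moment at which its call begins: read the wrist's pose just before it. camera_params takes no time and is no camera call.
A pose or a line that the arm cannot do raises ctrl.MotionError and nothing moves.
- ctrl.finish_job(): hands the job in; it is judged then, once.
The state is a dict: "t": time; "q": joint angles; "qvel": joint speeds; "tau": joint torques, N m; "eef_pos": TCP position; "eef_rot": TCP orientation; "force": force on the tool from outside, world axes, zero at the start; "wrist_torque": the same for the moment, N m; "grip_width": finger opening in mm; "grasp_force": force on a finger pad.
Only numpy, scipy, OpenCV 4.12 (cv2) and the standard library are available. Lean on these libraries where they do the work, as an engineer would, in place of code of your own. Each camera call takes 0.05 s, during which the arm holds its last target. There are 200 camera calls.

## Working session

There is one attempt and no reset: what is moved stays moved. The work goes in short steps, each a Python script; the robot and the scene stay as the last script left them, time stands still between calls to the robot, and variables do not carry over. Pictures are saved under pics/ and viewed, at most 10 in all, crops included, and the job is handed in when it is done.

```bash
mkdir -p pics; ls
python3 - <<'E'
from plant import ctrl, sensors, optics
import cv2,numpy as np
for n in ("scene","side"):
    p,d=optics.grab_frame(n); cv2.imwrite(f"pics/{n}0.png",p[:,:,::-1]); np.savez(f"{n}0.npz",p=p,d=d)
    print(n,optics.camera_params(n))
print(ctrl.tcp_to_tips,sensors.read_state()['t'],optics.camera_params("wrist"))
E
```

```text
pics
scene {'mtx': array([[501.13269241,   0.        , 285.99618342],
       [  0.        , 501.13269241, 209.96107327],
       [  0.        ,   0.        ,   1.        ]]), 'R': array([[ 0.50552978, -0.86277067,  0.00814881],
       [-0.64679788, -0.38520018, -0.65823501],
       [ 0.57104479,  0.32748677, -0.7527684 ]]), 't': array([-309.51137029,  332.66780147,  871.84495795])}
side {'mtx': array([[522.25350152,   0.        , 275.0827541 ],
       [  0.        , 522.25350152, 205.9685805 ],
       [  0.        ,   0.        ,   1.        ]]), 'R': array([[ 0.91994935, -0.39132013, -0.02370118],
       [-0.18740992, -0.38586803, -0.90331799],
       [ 0.34434098,  0.83544863, -0.42831632]]), 't': array([-514.40997477,  148.40324176, 1112.28668131])}
25.0 0.1 {'mtx': array([[325.1922621 ,   0.        , 277.47400484],
       [  0.        , 325.1922621 , 211.20292372],
       [  0.        ,   0.        ,   1.        ]]), 'T_tool_cam': array([[-5.65677028e-04, -9.65913584e-01, -2.58864113e-01,
         6.41660466e+01],
       [ 9.99999838e-01, -5.63708953e-04, -8.18298108e-05,
         9.25755395e-01],
       [-6.68834922e-05, -2.58864117e-01,  9.65913746e-01,
        -1.16809524e+02],
       [ 0.00000000e+00,  0.00000000e+00,  0.00000000e+00,
         1.00000000e+00]])}
```

View pics/scene0.png

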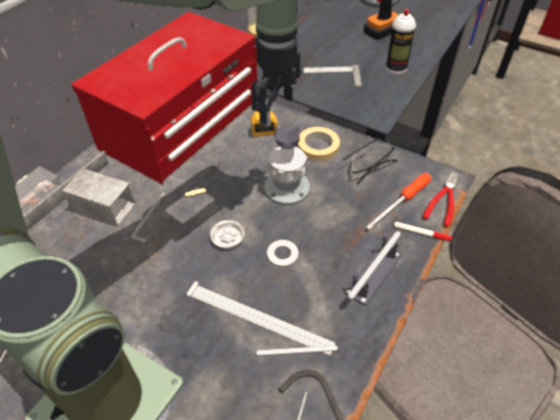

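View pics/side0.png

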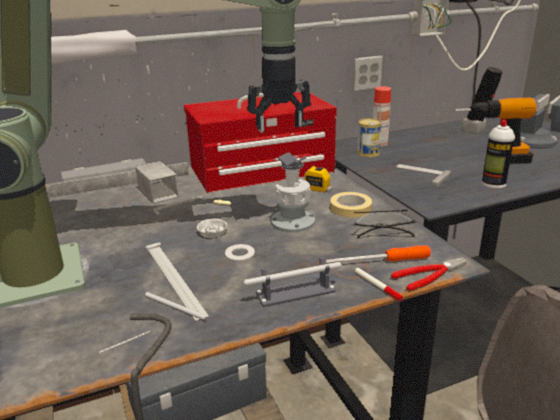

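The scene view shows the prop at (287,175), and the bar in its forked rest from (350,295) to (400,235). A thinner, shorter white rod lies on the bench at (258–335, 350), and there is a ruler at (260,315). The bar in the forks fits the description because it is the larger one and sits raised in the rest. I'll confirm it with a crop and measure it.

```bash
cat > h.py <<'E'
import numpy as np,cv2
from plant import ctrl,sensors,optics
def cloud(n,d):
    c=optics.camera_params(n);K=c['mtx'];v,u=np.mgrid[0:420,0:560]
    P=np.stack([(u-K[0,2])/K[0,0]*d,(v-K[1,2])/K[1,1]*d,d],-1)
    return (P-c['t'])@c['R']
E
python3 - <<'E'
from h import *
np.set_printoptions(precision=1,suppress=True)
W={}
tiles=[]
for n,(a,b),(e,f) in (("scene",(250,120),(320,200)),("side",(250,140),(225,235))):
    z=np.load(n+"0.npz");p,d=z['p'],z['d'];X=cloud(n,d);X[d==0]=np.nan;W[n]=X
    tiles+= [cv2.resize(p[b:b+100,a:a+80],None,fx=4.8,fy=4.8,interpolation=3) if 0 else cv2.resize(p[b:b+100,a:a+100],(400,300) if 0 else (300,300),interpolation=2), cv2.resize(p[f:f+120,e:e+120],(300,300),interpolation=2)]
cv2.imwrite("pics/crop1.png",np.vstack([np.hstack(tiles[:2]),np.hstack(tiles[2:])])[:,:,::-1])
# bench check
print("bench",W['scene'][300,200],W['side'][270,210])
for n,(u,v) in (("scene",(375,265)),("side",(295,273)),("scene",(287,175)),("side",(293,200))): print(n,u,v,W[n][v,u])
for n,(u0,u1,v0,v1) in (("scene",(335,415,220,310)),("side",(235,350,255,305))):
    Q=W[n][v0:v1,u0:u1].reshape(-1,3);Q=Q[(Q[:,2]>44)&(Q[:,2]<56)];
    m=np.median(Q[:,:2],0);Q=Q[np.linalg.norm(Q[:,:2]-m,axis=1)<130]
    c=Q.mean(0);w,V=np.linalg.eigh(np.cov((Q-c)[:,:2].T));ax=V[:,1];s=(Q-c)[:,:2]@ax
    print(n,len(Q),c,ax,np.degrees(np.arctan2(ax[1],ax[0])),s.min(),s.max(),c[:2]+ax*(s.min()+s.max())/2,np.sqrt(w))
for n,(u0,u1,v0,v1) in (("scene",(255,320,120,205)),("side",(265,322,150,235))):
    Q=W[n][v0:v1,u0:u1].reshape(-1,3)
    h,e=np.histogram(Q[:,2],bins=np.arange(0,190,5));print(n,h)
    for lo,hi in ((10,16),(20,50),(60,95),(96,106),(110,145),(150,178)):
        S=Q[(Q[:,2]>lo)&(Q[:,2]<hi)]
        if len(S): print(lo,hi,len(S),S.mean(0),S.min(0),S.max(0))
E
```

```text
bench [243.  -16.8   2.6] [ 348.1 -142.1    1.7]
scene 375 265 [ 465.4 -292.1   51.6]
side 295 273 [ 475.8 -297.1   49.4]
scene 287 175 [573.5 -24.6  76.4]
side 293 200 [586.5 -49.1  79.3]
scene 545 [ 465.4 -288.4   51.9] [-1.   0.1] 174.28235272297596 -103.61413692009229 93.58145032892502 [ 470.4 -288.9] [ 5.3 57.9]
side 614 [ 472.  -295.5   50.3] [-1.   0.1] 174.17571241773118 -102.7631031672212 96.99856248724268 [ 474.9 -295.8] [ 5.5 57.2]
scene [1812  240  404  313  248  272   69   73   48   25   25   63   12   29
   66   88   52   41   50   87  461   88   28   18   28   22   20   26
    9    0   20   53   87  115  125   41    0]
10 16 484 [616.7  -4.5  13.3] [542.7 -62.8  10. ] [805.8 158.1  16. ]
20 50 735 [687.6  31.3  28.8] [561.  -46.5  20.1] [818.  158.   49.7]
60 95 338 [574.2 -21.8  79.3] [552.  -51.3  60.2] [627.6  27.7  94.8]
96 106 590 [589.6 -13.1 102.6] [555.6 -50.7  96.1] [641.8  35.4 106. ]
110 145 151 [589.9 -13.3 125.7] [582.5 -24.2 110. ] [608.2   5.  144. ]
150 178 441 [594.5 -11.  167. ] [567.7 -41.2 151. ] [632.3  23.1 177.3]
side [1180  145  327  233  163  129  146  138  125  114   76  166  111  158
  101  121  129  107  116  113  304   33   28   22   25   22   24   23
   26   16   25   78   53   53   78   10    0]
10 16 389 [627.2  42.4  13.1] [548.5 -67.6  10. ] [855.5 411.1  15.9]
20 50 815 [677.6 127.3  34.1] [565.4 -47.1  20. ] [854.3 382.9  50. ]
60 95 843 [659.7 103.1  77.1] [556.8 -58.1  60. ] [813.4 251.5  94.8]
96 106 408 [604.7   6.5 101.9] [558.4 -56.5  96. ] [698.5 247.3 105.9]
110 145 170 [597.7 -22.  127.4] [585.6 -32.2 110.1] [617.   -3.6 144.8]
150 178 297 [597.4 -16.3 164.5] [570.2 -47.5 151. ] [633.4  17.8 176.8]
```

View pics/crop1.png

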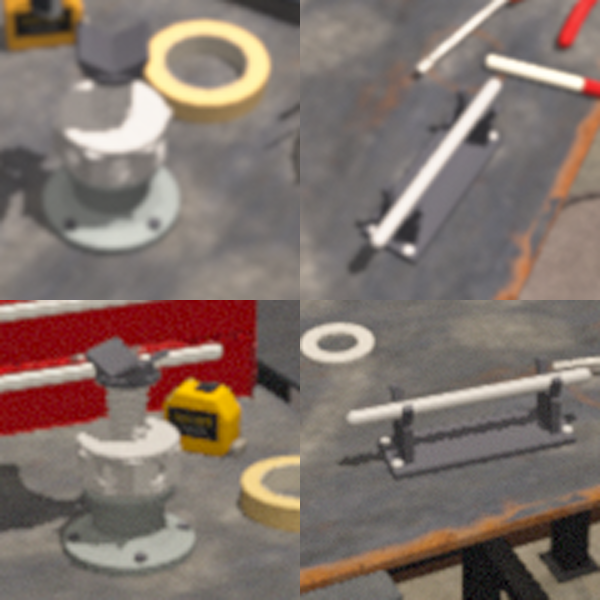

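The crops confirm it. The long plain bar lies in the two dark forks (about 200 mm end to end at z≈46 for its axis), and the collar sits raised above the housing. Next I'll take a wrist view here and one above the bar.

```bash
cat >> h.py <<'E'
def wrist(tag):
    s=sensors.read_state();p,d=optics.grab_frame("wrist");c=optics.camera_params("wrist");K=c['mtx'];T=c['T_tool_cam']
    v,u=np.mgrid[0:420,0:560];x=(u-K[0,2])/K[0,0];y=(v-K[1,2])/K[1,1];th=np.hypot(x,y);k=np.tan(th)/np.maximum(th,1e-9)
    P=np.stack([x*k*d,y*k*d,d],-1)@T[:3,:3].T+T[:3,3]
    X=P@np.array(s['eef_rot']).T+np.array(s['eef_pos']);X[d==0]=np.nan
    cv2.imwrite(f"pics/{tag}.png",p[:,:,::-1]);np.savez(tag+".npz",p=p,X=X)
    return p,X
def R(a):  # tool down, tool x pointing at world angle a (rad)
    c,s=np.cos(a),np.sin(a);return np.array([[c,s,0],[s,-c,0],[0,0,-1.]])
E
python3 - <<'E'
from h import *
np.set_printoptions(precision=3,suppress=True)
s=sensors.read_state();print(s['eef_rot'],s['force'])
p1,X=wrist("w1")
# IK feasibility
ax,ay=596,-15
def tst(pos,a):
    q=ctrl.solve_ik(pos,R(a));return None if q is None else np.round(q,2)
for a in (-.1,np.pi-.1): print('bar',a,tst([472,-291,150],a))
for th in (0,-30,-60,-90,-120,-150,-180):
    t=np.radians(th);P=[ax+125*np.cos(t),ay+125*np.sin(t),90]
    print(th,'out',tst(P,t),'in',tst(P,(t+2*np.pi)%(2*np.pi)-np.pi))
ctrl.move_ptp([472,-291,170],R(-.1) )
p2,X=wrist("w2")
cv2.imwrite("pics/w12.png",cv2.resize(np.vstack([p1,p2]),None,fx=.7,fy=.7)[:,:,::-1])
print(sensors.read_state()['t'])
E
```

```text
[[ 0.     1.    -0.002]
 [ 1.     0.     0.   ]
 [ 0.    -0.002 -1.   ]] [-0.013  0.172  0.487]
bar -0.1 [-0.71  0.27  1.69 -0.    1.17  0.96]
bar 3.041592653589793 [-0.71  0.27  1.69 -0.    1.17 -2.18]
0 out [-0.14  0.66  1.26 -0.    1.22  1.43] in [-0.14  0.66  1.26 -0.    1.22 -1.71]
-30 out [-0.23  0.64  1.3  -0.    1.2   1.86] in [-0.23  0.64  1.3  -0.    1.2  -1.28]
-60 out [-0.31  0.57  1.42 -0.    1.16  2.3 ] in [-0.31  0.57  1.42 -0.    1.16 -0.84]
-90 out [-0.37  0.46  1.58 -0.    1.1   2.77] in [-0.37  0.46  1.58 -0.    1.1  -0.37]
-120 out None in [-0.39  0.35  1.75 -0.    1.05  0.14]
-150 out [-0.33  0.25  1.88 -0.    1.02 -2.43] in [-0.33  0.25  1.88 -0.    1.02  0.71]
-180 out [-0.22  0.2   1.93 -0.    1.   -1.79] in [-0.22  0.2   1.93 -0.    1.    1.36]
1.4167
```

View pics/w12.png

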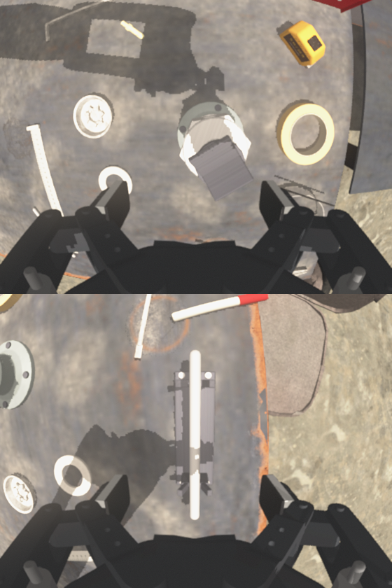

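Run:
```python
from h import *
from scipy.optimize import least_squares
np.set_printoptions(precision=2,suppress=True)
Z=np.load("w2.npz");X=Z['X'].reshape(-1,3)
Q=X[(X[:,2]>46)&(X[:,2]<60)&(np.hypot(X[:,0]-472,X[:,1]+291)<125)];Q=Q[np.abs(Q[:,1]+291+.1*(Q[:,0]-472))<15]
c=Q.mean(0);w,V=np.linalg.eigh(np.cov((Q-c)[:,:2].T));a=V[:,1]*np.sign(V[0,1]);s=(Q-c)[:,:2]@a
print("bar",len(Q),c,np.arctan2(a[1],a[0]),s.min(),s.max(),c[:2]+a*(s.min()+s.max())/2,np.percentile(Q[:,2],[5,50,95]))
S={}
S['w1']=(np.load("w1.npz")['X'],)
for n in ("scene","side"):
    z=np.load(n+"0.npz");x=cloud(n,z['d']);x[z['d']==0]=np.nan;S[n]=(x,)
for n,(x,) in S.items():
    x=x.reshape(-1,3);x=x[np.hypot(x[:,0]-596,x[:,1]+15)<62]
    t=x[(x[:,2]>98)&(x[:,2]<108)];h=np.median(t[:,2]);t=t[np.abs(t[:,2]-h)<2]
    # foot rim circle
    f=x[(x[:,2]>8)&(x[:,2]<14)]
    hull=cv2.convexHull(t[:,:2].astype(np.float32))[:,0]
    def hexd(P,cx,cy,a):
        k=a+np.arange(6)*np.pi/3;return ((P-[cx,cy])@np.array([np.cos(k),np.sin(k)])).max(1)-40
    # boundary: outermost point in each 5deg bin
    best=None
    for a0 in np.arange(0,1.04,.15):
        b=np.degrees(np.arctan2(t[:,1]+15,t[:,0]-596))//5
        r=np.hypot(t[:,0]-596,t[:,1]+15);B=np.array([t[b==k][np.argmax(r[b==k]),:2] for k in np.unique(b)])
        B=B[np.hypot(*(B-[596,-15]).T)>33]
        o=least_squares(lambda p:hexd(B,*p),[596,-15,a0],loss='soft_l1',f_scale=1.)
        if best is None or o.cost<best.cost:best=o
    sp=x[(x[:,2]>112)&(x[:,2]<143)]
    oc=least_squares(lambda p:np.hypot(sp[:,0]-p[0],sp[:,1]-p[1])-16,[596,-15],loss='soft_l1') if len(sp)>20 else None
    sd=x[(x[:,2]>152)&(x[:,2]<178)]
    print(n,"toph",h,len(t),"hex",best.x[:2],np.degrees(best.x[2])%60,best.cost,len(B),"post",oc and oc.x,len(sp),"saddle mid",(sd.min(0)+sd.max(0))/2)
    bh=x[(x[:,2]>20)&(x[:,2]<55)];oc=least_squares(lambda p:np.hypot(bh[:,0]-p[0],bh[:,1]-p[1])-37,[596,-15],loss='soft_l1');print("  housing",oc.x,len(bh))
p=np.load("w1.npz")['p'];cv2.imwrite("pics/w1c.png",cv2.resize(p[120:300,220:380],None,fx=3.3,fy=3.3,interpolation=2)[:,:,::-1])
```

```text
bar 3992 [ 483.64 -292.9    50.18] -0.10231765065334347 -107.60147078223721 89.43584436598485 [ 474.61 -291.97] [47.24 50.24 52.25]
w1 toph 100.75053818719472 3142 hex [601.71 -11.45] 1.155013755724603 38.667920271861774 52 post None 0 saddle mid [600.77 -10.67 163.36]
  housing [596. -15.] 0
scene toph 103.2090691107059 430 hex [598.85  -8.26] 2.087076150197013 73.09143722889142 59 post [601.18  -7.02] 136 saddle mid [600.    -9.06 164.76]
  housing [605.77  -4.43] 275
side toph 102.92631355266361 270 hex [602.08 -13.24] 13.791263120482697 92.57929805938164 51 post [603.44 -10.51] 149 saddle mid [601.78 -14.88 164.5 ]
  housing [605.59  -4.69] 316
```

View pics/w1c.png

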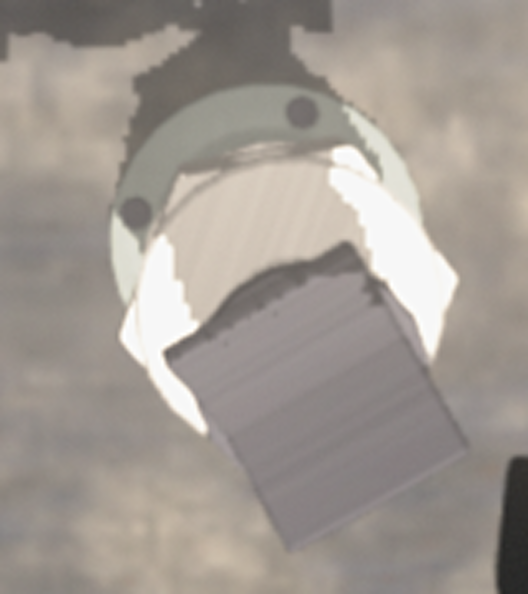

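The crop shows the chamfered collar top. Its hex corners sit at crop (120,338), (180,175), (380,180) and (458,280), with a flat along the top edge. I'll back-project the corners and take a close wrist look from the −y side, where I'll insert the bar.

Run:
```python
from h import *
from scipy.optimize import least_squares
np.set_printoptions(precision=2,suppress=True)
X=np.load("w1.npz")['X']
px=np.array([(120,338),(180,175),(380,180),(458,280)])/3.3+[220,120]
c=optics.camera_params("wrist");K=c['mtx'];T=c['T_tool_cam']
Rt=np.array([[0,1,-.002],[1,0,0],[0,-.002,-1]]);e=np.array([575,0,256.28])
o=Rt@T[:3,3]+e
for z in (97,90):
    C=[]
    for u,v in px:
        x,y=(u-K[0,2])/K[0,0],(v-K[1,2])/K[1,1];th=np.hypot(x,y);r=np.array([x/th*np.sin(th),y/th*np.sin(th),np.cos(th)])
        r=Rt@T[:3,:3]@r;C.append((o+r*(z-o[2])/r[2])[:2])
    C=np.array(C);print(z,C,np.hypot(*np.diff(C,axis=0).T))
    for ctr in ([600,-11],): print(np.degrees(np.arctan2(*(C-ctr).T[::-1])),np.hypot(*(C-ctr).T))
# look from -y side
t=np.radians(-90);A=np.array([600,-11.])
P=A+150*np.array([np.cos(t),np.sin(t)])
ctrl.move_ptp([*P,215],R(np.pi/2))
p,X=wrist("w3");print(sensors.read_state()['t'])
cv2.imwrite("pics/w3c.png",cv2.resize(p[:230,170:400],(690,590) if 0 else (600,600),interpolation=2)[:,:,::-1])
```

```text
97 [[556.95 -17.93]
 [573.24  26.24]
 [625.65  25.26]
 [648.31  -1.71]] [47.08 52.42 35.22]
[-170.86  125.7    54.72   10.88] [43.6  45.86 44.41 49.2 ]
90 [[556.46 -20.07]
 [573.16  25.22]
 [626.9   24.21]
 [650.14  -3.44]] [48.27 53.75 36.12]
[-168.23  126.54   52.62    8.57] [44.48 45.08 44.31 50.7 ]
2.7
```

View pics/w3c.png

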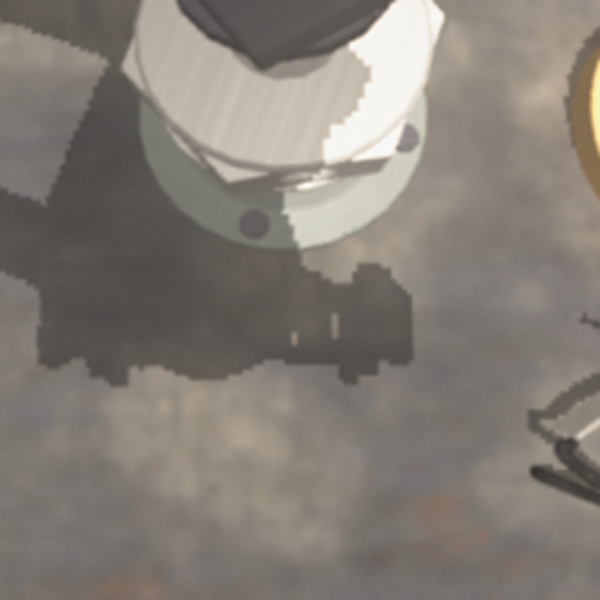

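The crop shows collar corners at (122,65), (230,183), (388,157) and (443,15). The flat facing me runs between the second and third, with a hole visible in it near (305,180).

Run:
```python
from h import *
from scipy.optimize import least_squares
np.set_printoptions(precision=2,suppress=True)
c=optics.camera_params("wrist");K=c['mtx'];T=c['T_tool_cam']
def bp(px,Rt,e,z):
    o=Rt@T[:3,3]+e;C=[]
    for u,v in px:
        x,y=(u-K[0,2])/K[0,0],(v-K[1,2])/K[1,1];th=np.hypot(x,y);r=np.array([x/th*np.sin(th),y/th*np.sin(th),np.cos(th)])
        r=Rt@T[:3,:3]@r;C.append((o+r*(z-o[2])/r[2])[:2])
    return np.array(C)
px1=np.array([(120,338),(180,175),(380,180)])/3.3+[220,120]
px3=np.array([(122,65),(230,183),(388,157),(443,15)])*230/600+[170,0]
for z in (95,98):
    C1=bp(px1,np.array([[0,1,-.002],[1,0,0],[0,-.002,-1]]),np.array([575,0,256.28]),z)
    C3=bp(px3,R(np.pi/2),np.array([600,-161,215.]),z)
    print(z,C1.tolist(),C3.tolist(),np.hypot(*np.diff(C3,axis=0).T))
    for C in (C3,np.vstack([C1,C3])):
        best=None
        for a0 in np.arange(0,60,10):
            def f(p):
                k=p[2]+np.arange(6)*np.pi/3;V=p[:2]+46.2*np.c_[np.cos(k),np.sin(k)]
                d=C[:,None]-V;i=np.argmin((d**2).sum(2),1);return d[np.arange(len(C)),i].ravel()
            o=least_squares(f,[600,-11,np.radians(a0)])
            if best is None or o.cost<best.cost:best=o
        print(best.x[:2],"holes at",(np.degrees(best.x[2])+30)%60,best.cost,best.fun.reshape(-1,2).tolist()[:0])
X=np.load("w3.npz")['X'].reshape(-1,3)
x=X[np.hypot(X[:,0]-600,X[:,1]+11)<46];t=x[(x[:,2]>95)&(x[:,2]<108)];print("top",np.percentile(t[:,2],[20,50,80]))
sd=x[(x[:,2]>152)];print("saddle",(sd.min(0)+sd.max(0))/2,sd.min(0),sd.max(0))
f=X[(X[:,2]>10)&(X[:,2]<18)&(np.hypot(X[:,0]-600,X[:,1]+11)<70)];print("foot",np.median(f[:,2]),f.min(0),f.max(0))
b=X[(np.hypot(X[:,0]-600,X[:,1]+150)<40)];print("bench",np.nanmedian(b[:,2]))
```

```text
95 [[556.6723238502267, -20.76050982768109], [573.0733506802032, 23.71387073772498], [625.8667833497358, 22.713713634553933]] [[556.5290597811995, -19.03961603913264], [587.1218590224681, -55.59117580523064], [630.7074311434812, -47.623481946338146], [647.0913989465104, -3.048423314879898]] [47.66 44.31 47.49]
[601.87 -11.63] holes at 40.046049872225474 1.6467523199242668 []
[603.26 -13.34] holes at 37.821009350079784 53.18968071114099 []
98 [[556.8825472005049, -19.844309329005924], [573.1066391079329, 24.150279869535773], [625.3305341492859, 23.16091250053322]] [[557.0914955495841, -20.025143443306007], [587.2967295364986, -56.113649323877965], [630.330137299748, -48.24689429286729], [646.5065446046731, -4.236535341229327]] [47.06 43.75 46.89]
[601.82 -12.46] holes at 40.046049850794574 2.3755119305383734 []
[603.19 -13.58] holes at 37.622290294001886 43.000481134942966 []
top [ 99.96 100.76 101.45]
saddle [601.14 -34.11 163.72] [578.38 -45.14 152.  ] [623.91 -23.08 175.44]
foot 11.993694250481312 [547.01 -65.85  10.  ] [655.55  -3.59  17.82]
bench 276.94025158838065
```

Fit: axis ≈ (601.8, −12), holes at −80° ± 60k°, and a top at 101 mm giving a turn of about 2 rad. Now I'll grasp the bar 15 mm outward of its middle and carry it to the hole at −80°.

```bash
cat >> h.py <<'E'
AX=np.array([601.8,-12.]);YAW=-.101
G=np.array([473.5,-291.9])-15*np.array([np.cos(YAW),np.sin(YAW)])
TIP=115.
def pose(deg,rt,zbar,lat=0):   # bar tip at radius rt, bar axis height zbar, at azimuth deg
    t=np.radians(deg);u=np.array([np.cos(t),np.sin(t)]);n=np.array([-u[1],u[0]])
    return [*(AX+u*(rt+TIP)+n*lat),zbar+6],R(t+np.pi)
def F(): return np.array(sensors.read_state()['force'])
E
python3 - <<'E'
from h import *
np.set_printoptions(precision=2,suppress=True)
ctrl.gripper_to(45)
ctrl.move_ptp([*G,130],R(YAW)); f0=F()
print(ctrl.move_l([*G,52],vel=80,threshold=15),sensors.read_state()['eef_pos'])
ctrl.gripper_to(5,force=80); s=sensors.read_state();print("grip",s['grip_width'],s['grasp_force'],F()-f0)
ctrl.move_l([*G,140],vel=80)
P,Rm=pose(-80,90,130);ctrl.move_ptp(P,Rm)
P,Rm=pose(-80,55,82.5);ctrl.move_l(P,Rm,vel=80)
s=sensors.read_state();print(s['grip_width'],s['t'],F()-f0,s['eef_pos'])
p,X=wrist("w4");p2,d=optics.grab_frame("side");np.savez("side4.npz",p=p2,d=d)
cv2.imwrite("pics/w4c.png",np.hstack([cv2.resize(p[:250,170:400],(400,435),interpolation=2),cv2.resize(p2[140:270,230:350],(400,435),interpolation=2)])[:,:,::-1])
E
```

```text
False [ 459.04 -290.82   52.6 ]
grip 9.478718049214072 78.00962448120117 [-1.67  1.23  4.12]
9.513313785416777 9.4917 [ 0.57  0.47 -0.87] [ 631.87 -179.74   89.01]
```

View pics/w4c.png

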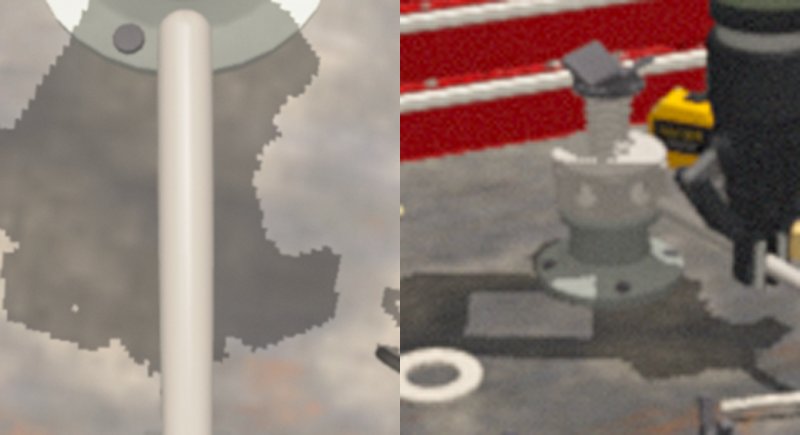

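The left panel shows the bar centred in the jaws, its tip at the top edge of the frame. The right panel shows two collar holes at about (585,190) and (640,190), either side of the collar's middle, as predicted for −140° and −80°. I'll check the bar's pose in the cloud, then insert it.

```bash
cat >> h.py <<'E'
def insert(deg,zb,rt=23,lats=((0,0),(1.5,0),(-1.5,0),(0,1.5),(0,-1.5),(2.5,1.5),(-2.5,1.5),(2.5,-1.5),(-2.5,-1.5))):
    for la,dz in lats:
        P,Rm=pose(deg,50,zb+dz,la);ctrl.move_l(P,Rm,vel=60)
        P,Rm=pose(deg,rt,zb+dz,la);hit=ctrl.move_l(P,Rm,vel=25,threshold=6)
        e=np.array(sensors.read_state()['eef_pos'][:2]);r=np.linalg.norm(e-AX)-TIP
        print("insert",deg,la,dz,hit,"tip r",round(r,1))
        if r<31: return la,dz,r
    return None
E
python3 - <<'E'
from h import *
np.set_printoptions(precision=2,suppress=True)
X=np.load("w4.npz")['X'].reshape(-1,3)
P,Rm=pose(-80,55,82.5);L=(X-np.array([631.87,-179.74,89.01]))@Rm
Q=L[(np.abs(L[:,1])<9)&(L[:,0]>20)&(L[:,0]<150)&(L[:,2]<15)&(L[:,2]>-15)]
for lo in range(20,120,20):
    q=Q[(Q[:,0]>lo)&(Q[:,0]<lo+20)]
    if len(q): print(lo,len(q),(q[:,1].min()+q[:,1].max())/2,q[:,1].mean(),np.percentile(q[:,2],5)+6)
print("tip",Q[:,0].max())
f0=F()
r=insert(-80,82);print(r,F()-f0,sensors.read_state()['t'])
E
```

```text
20 1523 0.4737976244354103 0.47376515113386586 7.280693495777929
40 1676 0.32601076588496447 0.3984449670884742 7.328587368875688
60 1690 0.11764050350837252 0.2321520416363455 7.386078515343189
80 1628 0.14902866753782318 0.1829433488474688 7.4287738815667534
100 723 -0.0221100084842063 0.025287344840060896 7.52494330482085
tip 111.58068340416203
insert -80 0 0 False tip r 23.2
(0, 0, np.float64(23.18791444384979)) [-0.57 -0.28 -0.36] 11.075
```

Inserted without contact. Now the first stroke, with torque watched.

```bash
cat >> h.py <<'E'
def swing(d0,d1,zb,rt,f0,step=5,lim=8.,vel=60):
    """turn clockwise d0->d1 (deg); returns angle, zb reached; stops when tangential force > lim"""
    d=d0;log=[]
    while d>d1+1e-6:
        n=max(d1,d-step);zn=zb-2.5*np.radians(d-n)
        P,Rm=pose(n,rt,zn);hit=ctrl.move_l(P,Rm,vel=vel,threshold=lim+4)
        t=np.radians(n);f=F()-f0;ft=f@[-np.sin(t),np.cos(t),0];fr=f@[np.cos(t),np.sin(t),0]
        d,zb=n,zn;log.append((round(n,1),round(ft,1),round(fr,1),round(f[2],1),hit))
        if hit or abs(ft)>lim or abs(f[2])>10: break
    print(*log,sep="\n");return d,zb
E
python3 - <<'E'
from h import *
f0=F()
P,Rm=pose(-80,20,82);print(ctrl.move_l(P,Rm,vel=25,threshold=6))
print(swing(-80,-148,82,20,f0),sensors.read_state()['t'])
E
```

```text
False
(-85, np.float64(1.2), np.float64(-0.3), np.float64(0.2), False)
(-90, np.float64(4.7), np.float64(-0.2), np.float64(0.9), False)
(-95, np.float64(5.4), np.float64(-0.4), np.float64(0.4), False)
(-100, np.float64(5.0), np.float64(0.2), np.float64(0.9), False)
(-105, np.float64(4.8), np.float64(0.6), np.float64(1.0), False)
(-110, np.float64(5.5), np.float64(1.7), np.float64(0.0), False)
(-115, np.float64(5.5), np.float64(1.2), np.float64(0.4), False)
(-120, np.float64(5.1), np.float64(1.6), np.float64(0.7), False)
(-125, np.float64(4.4), np.float64(2.2), np.float64(0.5), False)
(-130, np.float64(4.8), np.float64(1.5), np.float64(1.3), False)
(-135, np.float64(5.4), np.float64(1.2), np.float64(2.0), False)
(-140, np.float64(3.8), np.float64(1.9), np.float64(0.9), False)
(-145, np.float64(4.9), np.float64(2.0), np.float64(2.2), False)
(-148, np.float64(4.0), np.float64(1.1), np.float64(1.5), False)
(-148, np.float64(79.0329402716096)) 16.1583
```

Run:
```python
from h import *
P,Rm=pose(-143,20,79);ctrl.move_l(P,Rm,vel=40);fa=F()
P,Rm=pose(-143,50,79);print("out",ctrl.move_l(P,Rm,vel=60,threshold=8))
P,Rm=pose(-143,75,79);ctrl.move_l(P,Rm,vel=80);f0=F();print(fa-f0)
for d in (-122,-102,-82):
    P,Rm=pose(d,75,79);ctrl.move_l(P,Rm,vel=120)
r=insert(-82,79,rt=20);print(r,F()-f0,sensors.read_state()['t'])
p,X=wrist("w5");p2,d=optics.grab_frame("side");np.savez("side5.npz",p=p2,d=d)
x=cloud("side",d).reshape(-1,3);x=x[(np.hypot(*(x[:,:2]-AX).T)<36)&(np.hypot(*(x[:,:2]-AX).T)>20)&(x[:,2]>92)&(x[:,2]<110)];print("side top",np.median(x[:,2]))
```

```text
out False
[ 1.54947358 -2.85236645  1.00348176]
insert -82 0 0 False tip r 20.1
(0, 0, np.float64(20.106499050422144)) [ 2.91709669 -0.08740222  1.0115002 ] 21.75
side top 100.61549580841388
```

Run:
```python
from h import *
P,Rm=pose(-82,20,79);f0=F()
d,z=swing(-82,-107,79,20,f0,lim=8)
if d<=-106.9: d,z=swing(d,-152,z,20,f0,step=2,lim=8,vel=20)
s=sensors.read_state();print(d,z,F()-f0,s['eef_pos'],s['t'])
```

```text
(-87, np.float64(0.8), np.float64(0.3), np.float64(0.5), False)
(-92, np.float64(1.1), np.float64(0.6), np.float64(0.9), False)
(-97, np.float64(2.3), np.float64(1.7), np.float64(-0.1), False)
(-102, np.float64(2.3), np.float64(1.8), np.float64(0.6), False)
(-107, np.float64(2.1), np.float64(3.0), np.float64(0.3), False)
(-109, np.float64(1.7), np.float64(2.5), np.float64(0.6), False)
(-111, np.float64(2.4), np.float64(2.5), np.float64(-0.6), False)
(-113, np.float64(3.1), np.float64(3.5), np.float64(0.5), False)
(-115, np.float64(2.1), np.float64(3.7), np.float64(0.2), False)
(-117, np.float64(2.5), np.float64(3.4), np.float64(0.5), False)
(-119, np.float64(2.0), np.float64(4.1), np.float64(0.6), False)
(-121, np.float64(2.9), np.float64(4.0), np.float64(-0.1), False)
(-123, np.float64(2.7), np.float64(4.0), np.float64(-1.0), False)
(-125, np.float64(2.1), np.float64(4.2), np.float64(1.3), False)
(-127, np.float64(2.1), np.float64(5.0), np.float64(0.6), False)
(-129, np.float64(3.7), np.float64(3.4), np.float64(0.5), False)
(-131, np.float64(2.5), np.float64(4.8), np.float64(-0.1), False)
(-133, np.float64(2.1), np.float64(5.3), np.float64(0.6), False)
(-135, np.float64(3.3), np.float64(4.9), np.float64(0.5), False)
(-137, np.float64(1.8), np.float64(5.7), np.float64(-0.1), False)
(-139, np.float64(1.8), np.float64(4.9), np.float64(0.1), False)
(-141, np.float64(2.9), np.float64(5.1), np.float64(0.3), False)
(-143, np.float64(3.1), np.float64(4.9), np.float64(0.2), False)
(-145, np.float64(2.6), np.float64(5.1), np.float64(1.2), False)
(-147, np.float64(3.6), np.float64(5.9), np.float64(1.5), False)
(-149, np.float64(2.8), np.float64(5.3), np.float64(0.0), False)
(-151, np.float64(2.6), np.float64(5.1), np.float64(0.8), False)
(-152, np.float64(2.3), np.float64(5.4), np.float64(1.3), False)
-152 75.94567380900995 [-3.68555385 -4.51231252  1.34038443] [481.6980901  -76.55579067  81.88368492] 32.3
```

No stop felt yet at about 126° of turn (132° is the maximum). I'll continue slowly, using the present running force as the baseline.

Run:
```python
from h import *
f0=F();
d,z=swing(-152,-166,75.95,20,f0,step=1,lim=4.5,vel=12)
s=sensors.read_state();print(d,z,s['eef_pos'],s['t'])
p2,dd=optics.grab_frame("side");np.savez("side6.npz",p=p2,d=dd)
x=cloud("side",dd).reshape(-1,3);r=np.hypot(*(x[:,:2]-AX).T);x=x[(r<36)&(r>20)&(x[:,2]>92)&(x[:,2]<110)];print("side top",np.median(x[:,2]))
```

```text
(-153, np.float64(0.7), np.float64(-0.1), np.float64(-1.0), False)
(-154, np.float64(1.1), np.float64(-0.7), np.float64(-0.7), False)
(-155, np.float64(0.3), np.float64(-0.1), np.float64(0.3), False)
(-156, np.float64(0.9), np.float64(0.4), np.float64(0.4), False)
(-157, np.float64(1.3), np.float64(-0.2), np.float64(-0.5), False)
(-158, np.float64(0.5), np.float64(1.0), np.float64(-0.2), False)
(-159, np.float64(0.8), np.float64(0.6), np.float64(-0.1), False)
(-160, np.float64(0.1), np.float64(0.4), np.float64(-0.6), False)
(-161, np.float64(1.2), np.float64(0.2), np.float64(-0.9), False)
(-162, np.float64(2.2), np.float64(1.3), np.float64(-1.2), False)
(-163, np.float64(2.0), np.float64(1.6), np.float64(0.4), False)
(-164, np.float64(3.1), np.float64(1.9), np.float64(-0.7), False)
(-165, np.float64(4.0), np.float64(1.9), np.float64(-0.6), False)
(-166, np.float64(4.5), np.float64(1.7), np.float64(0.1), False)
-166 75.3391347618019 [469.63729048 -46.98798614  81.26386687] 37.2
side top 97.60308909373757
```

Run:
```python
from h import *
f0=F();
d,z=swing(-166,-168,75.34,20,f0,step=1,lim=4,vel=12)
p,dd=optics.grab_frame("side");a=np.load("side0.npz")['p'];b=np.load("side5.npz")['p']
cv2.imwrite("pics/s7.png",np.hstack([cv2.resize(i[150:235,250:340],(390,560) if 0 else (390,368),interpolation=2) for i in (a,p)])[:,:,::-1])
print(F(),sensors.read_state()['t'])
```

```text
(-167, np.float64(1.3), np.float64(-0.7), np.float64(-1.0), False)
(-168, np.float64(2.1), np.float64(0.2), np.float64(0.2), False)
[ -2.12421736 -11.63328228  -0.19103051] 38.0
```

View pics/s7.png

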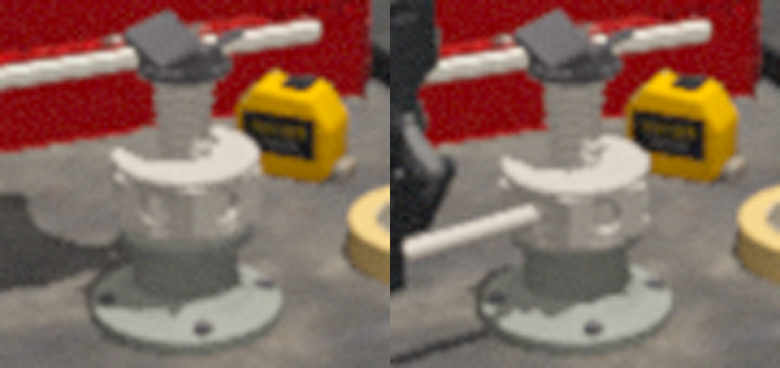

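The right panel shows the collar lower than at the start (left panel), sitting on the housing, with the bar in its hole. The force has risen steadily since −161°, to about 11 N against a 4 N running force, so the collar is home. I'll relieve the bar gently and draw it out.

Run:
```python
from h import *
d=-168
while d<-152:
    d+=1.5;P,Rm=pose(d,20,75.4);ctrl.move_l(P,Rm,vel=30)
    t=np.radians(d);f=F();ft=f@[-np.sin(t),np.cos(t),0];print(d,round(ft,1),end="; ")
    if ft<1.0: break
P,Rm=pose(d,55,75.4);print("out",ctrl.move_l(P,Rm,vel=50,threshold=8),F())
P,Rm=pose(d,90,100);ctrl.move_l(P,Rm,vel=100)
s=sensors.read_state();print(s['t'],s['eef_pos'],s['grip_width'],s['force'])
p,X=wrist("w8")
L=(X.reshape(-1,3)-np.array(s['eef_pos']))@np.array(s['eef_rot'])
Q=L[(np.abs(L[:,1])<12)&(L[:,0]>20)&(L[:,0]<150)&(L[:,2]<15)&(L[:,2]>-15)]
for lo in range(20,120,20):
    q=Q[(Q[:,0]>lo)&(Q[:,0]<lo+20)]
    if len(q): print(lo,len(q),q[:,1].mean(),np.percentile(q[:,2],5)+6)
print("tip",Q[:,0].max())
p2,dd=optics.grab_frame("scene")
for n,x in (("wrist",X),("scene",cloud("scene",dd))):
    x=x.reshape(-1,3);r=np.hypot(*(x[:,:2]-AX).T);x=x[(r<34)&(r>20)&(x[:,2]>92)&(x[:,2]<110)];print(n,"top",np.median(x[:,2]),len(x))
```

```text
-166.5 8.6; -165.0 8.2; -163.5 7.5; -162.0 7.3; -160.5 5.0; -159.0 4.9; -157.5 2.8; -156.0 2.4; -154.5 0.2; out False [ 0.63339321 -0.56520247 -1.83875983]
41.825 [ 417.09924252 -100.34062349  106.1883754 ] 9.476047996343064 [ 0.48387862  0.0654569  -3.2650885 ]
20 1498 1.5822842737217808 7.215018212768274
40 1653 1.7387872256685895 7.162063329492668
60 1709 1.7241419452022244 7.258573675530563
80 1642 1.827297270719422 7.229125178087814
100 855 1.859350139518507 7.292347884604334
tip 113.05917614950658
wrist top nan 0
scene top 97.78841257528487 28
  return _methods._mean(a, axis=axis, dtype=dtype,
  ret = ret.dtype.type(ret / rcount)
```

Run:
```python
from h import *
P=G+[0,1.2]
ctrl.move_ptp([*P,140],R(YAW));ctrl.move_l([*P,100],vel=100)
s=sensors.read_state();p,X9=wrist("w9");print(s['t'],s['eef_pos'])
M=np.array([473.5,-291.9]);u=np.array([np.cos(YAW),np.sin(YAW)]);n=np.array([-u[1],u[0]])
def rep(X,zl,zh,tag):
    X=X.reshape(-1,3);a=(X[:,:2]-M)@u;b=(X[:,:2]-M)@n
    for lo in (-75,-50,0,30,52,70,90):
        k=(a>lo)&(a<lo+16)&(X[:,2]>zl)&(X[:,2]<zh)&(np.abs(b)<30)
        if k.sum()>5: print(tag,lo,k.sum(),np.percentile(b[k],[1,50,99]).round(1),np.median(X[k,2]).round(1))
X2=np.load("w2.npz")['X']
rep(X2,46,56,"w2 bar");rep(X2,55,66,"w2 prong");rep(X9,85,110,"w9 bar");rep(X9,55,66,"w9 prong");rep(X9,4,12,"w9 plate");rep(X2,4,12,"w2 plate")
a=cv2.resize(p[:300,150:420],(540,600),interpolation=2);cv2.imwrite("pics/w9c.png",a[:,:,::-1])
```

```text
43.2833 [ 458.54628086 -288.30482431   99.70189185]
w2 bar -75 233 [-5.5  0.4  5.4] 50.3
w2 bar -50 266 [-6.  -0.4  5.3] 50.2
w2 bar 0 310 [-5.6 -0.3  5. ] 50.2
w2 bar 30 348 [-6.1 -0.2  5.7] 50.2
w2 bar 52 478 [-13.1  -0.1  13.3] 50.3
w2 bar 70 364 [-5.9 -0.1  5.7] 50.2
w2 bar 90 190 [-5.9 -0.1  5.7] 49.8
w2 prong -75 7 [-17.9 -14.7  17.1] 58.1
w2 prong 52 187 [-19.7 -13.4  18.8] 58.3
w9 bar -50 491 [-4.5  1.1  6.7] 97.3
w9 bar 0 1140 [-4.9  0.7  6.8] 97.0
w9 bar 30 1331 [-5.   0.8  6.5] 96.9
w9 bar 52 1363 [-4.8  0.8  6.5] 96.9
w9 bar 70 1311 [-5.2  0.8  6.5] 96.8
w9 bar 90 505 [-5.2  0.8  6.4] 96.4
w9 prong 52 460 [-19.6  12.5  19.2] 58.3
w9 plate -50 111 [-24.6 -18.2  24.5] 6.9
w9 plate 0 1054 [-25.  -10.5  24.6] 7.2
w9 plate 30 1084 [-24.5 -10.2  24. ] 7.1
w9 plate 52 665 [-24.9 -10.6  24.4] 7.1
w9 plate 70 425 [-24.7 -10.   24.3] 7.8
w2 plate -75 143 [-25.3 -19.1  25.2] 7.0
w2 plate -50 625 [-24.5   7.   24.6] 7.2
w2 plate 0 741 [-25.1  -7.3  24.4] 7.2
w2 plate 30 759 [-25.3  -8.   25. ] 7.1
w2 plate 52 371 [-24.2   7.5  23.9] 7.1
w2 plate 70 450 [-25.   -7.8  23.8] 7.3
```

View pics/w9c.png

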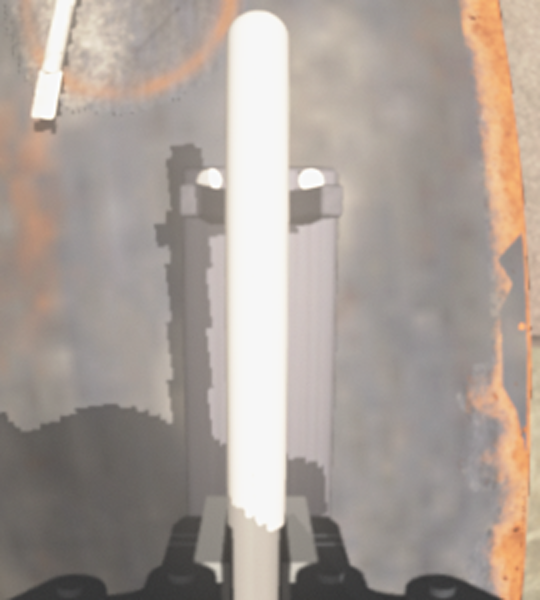

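The bar lies parallel over the rest and only about 1 mm off centre, between the prongs at (205,200) and (315,200). I'll correct that, lower it, release, retreat and check.

Run:
```python
from h import *
P=G+[0.1,0.2]
ctrl.move_l([*P,75],vel=60)
print(ctrl.move_l([*P,52.5],vel=25,threshold=5),F());s=sensors.read_state();print(s['eef_pos'])
ctrl.gripper_to(25);ctrl.hold(.2);ctrl.gripper_to(45)
e=sensors.read_state()['eef_pos'];ctrl.move_l([e[0],e[1],170],vel=90)
s=sensors.read_state();p,X=wrist("w10");print(s['t'])
M=np.array([473.5,-291.9]);u=np.array([np.cos(YAW),np.sin(YAW)]);n=np.array([-u[1],u[0]])
X=X.reshape(-1,3);a=(X[:,:2]-M)@u;b=(X[:,:2]-M)@n
for lo in (-95,-75,-50,0,30,70,85):
    k=(a>lo)&(a<lo+15)&(X[:,2]>44)&(X[:,2]<56)&(np.abs(b)<9)
    if k.sum()>5: print(lo,k.sum(),np.percentile(b[k],[1,50,99]).round(1),np.median(X[k,2]).round(1))
k=(X[:,2]>45)&(X[:,2]<56)&(np.abs(b)<7);print(a[k].min(),a[k].max())
p2,dd=optics.grab_frame("scene")
cv2.imwrite("pics/s10.png",np.hstack([cv2.resize(p2[100:320,200:440],(480,440)),cv2.resize(p[:300,200:360],(235,440))])[:,:,::-1])
```

```text
True [0.33385638 0.2412413  5.1991948 ]
[ 458.33316988 -289.89894904   52.65746937]
47.0583
-95 215 [-6.1 -0.2  4.9] 50.4
-75 233 [-5.9 -0.9  4.7] 50.2
-50 281 [-6.5 -0.1  5.4] 50.1
0 318 [-6.1 -0.1  5.1] 50.2
30 340 [-6.7 -0.8  5. ] 50.2
70 324 [-5.9 -0.8  4.9] 50.3
85 265 [-5.9 -0.1  4.9] 50.1
-99.21733337548201 98.55480131788048
```

View pics/s10.png

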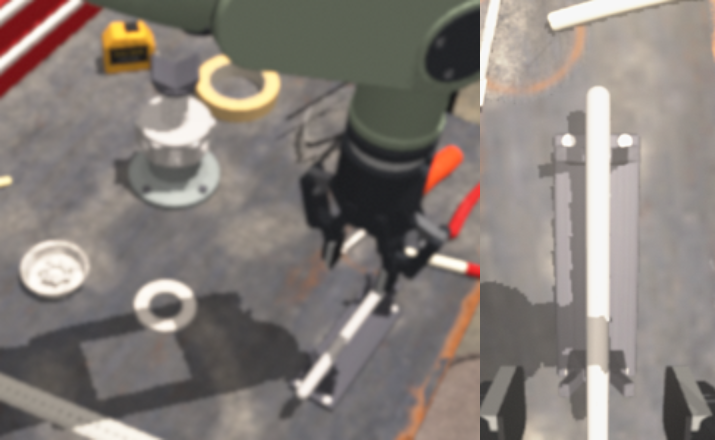

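The bar is back in both forks at its original height. I have time for one height check of the collar from the same pose as before.

Run:
```python
from h import *
ctrl.move_ptp([600,-161,215],R(np.pi/2));p,X=wrist("w11");X0=np.load("w3.npz")['X']
for x in (X0,X):
    x=x.reshape(-1,3);r=np.hypot(*(x[:,:2]-AX).T)
    t=x[(r<34)&(r>22)&(x[:,2]>90)&(x[:,2]<108)];g=x[(r<53)&(r>47)&(x[:,2]<25)]
    print("top",np.percentile(t[:,2],[20,50,80]),len(t),"foot",np.median(g[:,2]))
print(sensors.read_state()['t'])
```

```text
top [100.23466302 100.87195466 101.48605199] 2174 foot 10.455386177856738
top [94.65330301 95.22946771 95.87314237] 2131 foot 10.531282617330248
48.4333
```

The collar dropped 5.64 mm, which is 2.26 rad. Its top now reads 95.2 mm, which is 96 mm allowing for the camera's −0.8 mm bias, so it is home.

```bash
python3 -c "
from plant import ctrl
print(ctrl.finish_job())"
```

```text
the job is handed in; nothing more can be done
None
```

The collar is screwed down to its stop using the bar in two holes, the bar is back in both forks of its rest, and the job was handed in at about 48 s of the 64 s allowed.

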